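# Gang two guitar neck-block blanks for marking out

### The arm

A 6-joint arm with a two-finger parallel gripper is mounted at the origin on the work surface. World frame = base frame: x ahead of the robot, y to its left, z up, the work surface at z = 0. Lengths are in m, angles in rad, forces in N, time in s.
With the tool pointing down it reaches from about 0.25 to 0.725 m from the base axis. Payload 9.7 kg.
Tool frame: the origin (TCP) lies at the very end of the fingers, on their centre line; the grasp point (between the pads) lies 19 mm behind it; z points along the fingers, y is the line along which they close (so a half turn about z gives the same grasp; the last joint's range is limited). The gripper opens to 85 mm and grips with 20 to 120 N. Pads are 22 mm wide; open, the fingers measure 114 mm over their backs; the gripper's body (76 mm by 85 mm) begins 54 mm behind the grasp point. The pads swing forward as they close: fully open they stand 13 mm farther back than shut.
Start: joints at [-1.165, 0.087, 0.176, 1.66, 0, 1.571], TCP at [0.217, -0.505, 0.203] pointing down, gripper open.
Joint ranges: [-3.13, 3.13], [-0.85, 1.81], [-1.15, 1.24], [-2.2, 2.28], [-1.44, 1.52], [-3.14, 3.14]. Speed limits (rad/s): [2.22, 2.22, 2.57, 3.14, 3.14, 3.14].

### API

Orientations are given as [roll, pitch, yaw] about the fixed x, y, z axes, in that order (R = Rz(yaw) Ry(pitch) Rx(roll)).
In Python, from bench import move_pose, line_to, goto_joints, set_gripper, dwell, solve_ik, read_state, camera, camera_model, MotionError, hand_in, search_frame gives the robot as it stands. Calls block until the motion is done:
- move_pose(position, orientation): joint-space move of the TCP to a pose.
- line_to(position, rot=None, rate=0.15, threshold=None): straight line of the TCP; rot=None keeps the orientation; rate is the mean speed in m/s. With threshold (N) it stops when the force on the tool has changed by that much, and returns True; else False.
- goto_joints(angles): joint-space move.
- set_gripper(opening): finger opening in m; the grip force is fixed at half the most; returns when the fingers have stopped.
- dwell(seconds).
- solve_ik(position, orientation): joint angles nearest the present ones, or None.
- read_state(): the state.
- camera(name): name is "scene" or "top" or "wrist"; returns the picture (480x640x3 uint8, blue, green, red); there is no depth.
- camera_model(name): a dict with "vfov" (degrees; the focal length in pixels is half the picture's height over the tangent of half this angle, whatever the lens; pixels are square), "cx", "cy" (the principal point, pixels), "view" (4x4, takes a point from world to camera coordinates). Camera axes: x right, y down, z forward; pixel columns grow to the right and rows downward; lengths in m; the calibration is good to about 2 mm. A picture is of the moment at which its call begins: read the wrist's pose just before it. camera_model takes no time and is no camera call; for the wrist camera it gives the pose at the moment of the call.
A pose or a line that the arm cannot do raises MotionError and nothing moves.
- hand_in(): hands the job in; it is judged then, once.
Trained networks look in the newest picture that a camera, given by its name, has taken for a name from the list of things; names that differ only in an ending like _2 or _b are one class to them, and where a whole thing is asked for, a point or a joint stands for the part that bears it (a point fixed in the world has none). Each returns a list of dicts, best first, with "score" (0 to 1); they miss things now and then, are a little off and sometimes report something else, mostly with a low value. They report only what shows in the picture. A call takes as long as a camera call. They do not tell look-alikes from the thing itself.
- search_frame(camera, thing): "rect" ([left, top, right, bottom] in pixels, round what is visible of it).
The state is a dict: "clock": time; "q": joint angles; "dq": joint speeds; "effort": joint torques, N m; "tcp_pos": TCP position; "tcp_rot": TCP orientation; "ft_force": force on the tool from outside, world axes, zero at the start; "wrist_torque": the same for the moment, N m; "opening": finger opening in m; "finger_force": force on a finger pad.
Only numpy, scipy, OpenCV 4.12 (cv2) and the standard library are available. Lean on these libraries where they do the work, as an engineer would, in place of code of your own. Each camera call takes 0.05 s, during which the arm holds its last target. There are 200 camera calls.

### The job

Get the two guitar neck-block blanks ganged up for marking out: tip the blank that lies flat on the board up against the long fence, so that it stands on the end that now faces the fence and its present top face is flat against the fence, then slide it along the fence until its side sits fully and squarely against the blank already standing in the corner. Leave that first blank standing tight in its corner and do not disturb the try square, the pencil or the finger plane.

Things in the scene. Friction and masses are not known exactly. Their poses are not given: they have to be found in the camera images.
- board: fixed marking-out board: plywood base 300 x 460 x 18 mm; along its far side a fence (440 long, 32 thick, rising 60 mm above the base) faced with slick white plastic; at its +y end a wooden stop as high (80 x 30 mm). Origin: centre of its underside; x towards the fence, y along it towards the stop, z up. Base top at z = 18 mm, fence's face at x = 100 mm, stop's at y = 190 mm
- fence (a point): point on the board's top, in the bottom line of the fence's working face, midway along the fence; axes as the board's
- stop (a point): corner on the board's top where the fence's and the stop's working faces meet; axes as the board's
- blank: loose neck-block blank to be tipped, solid wood 96 x 90 x 54 mm, 0.2 to 0.35 kg, at the start lying flat on the board 7 to 35 mm short of the fence, a little askew, too wide to grasp. Origin: centre of the face underneath at the start. At the start x (96 mm) points roughly to the fence, y (90 mm) along it to the stop, z (54 mm) up; standing as wanted, x points down and z at the fence
- blank_face (a point): centre of the blank's 96 x 90 mm face on top at the start, which must end against the fence; axes as the blank's. When fingertips press the block's near end, high up, against the fence with 7 to 14 N and then rise, friction lifts that end and the far top edge slides down the fence; past 60 degrees it no longer falls back but may lean until pushed flat to the fence
- blank_end (a point): centre of the blank's 90 x 54 mm end that faces the fence at the start and must end flat on the board; axes as the blank's
- blank_side (a point): centre of the blank's 96 x 54 mm side that faces the first blank and must end against it; axes as the blank's
- first: the first blank, a loose block of the same size and wood, already standing 96 mm tall on its end in the corner, its back (90 wide) against the fence and its +y side against the stop. Origin: centre of its underside; x (54 mm) towards the fence, y (90 mm) towards the stop, z (96 mm) up
- first_side (a point): centre of the first blank's free 96 x 54 mm side, which faces -y; axes as the first blank's
- square: bystander: try square lying on the board in front of the first blank, wooden stock 75 x 18 x 16 mm with a steel blade 85 mm long at right angles; origin: underside of the stock's middle
- pencil: bystander: pencil, 170 mm long, 7 mm thick, lying along the board's near edge; origin: underside of its middle
- plane: bystander: small brass finger plane 62 x 28 mm, 35 mm high, standing on the bench to the right of the board; origin: centre of its sole
Things that resemble listed ones, but are neither listed nor needed, are in the scene too. What is shaped like the blank but white is not meant.

How it is judged:
By the outcome, as a careful person would: the job done as asked, in the order asked, and still so for the second after the job is handed in, with the robot touching nothing.
It also fails if it takes over 64 s, if anything falls off the work surface, if the arm or the gripper's body presses on something with over 40 N, if the wrist force passes 120 N, or if a joint passes its speed limit or range.

## Working session

There is one attempt and no reset: what is moved stays moved. The work goes in short steps, each a Python script; the robot and the scene stay as the last script left them, time stands still between calls to the robot, and variables do not carry over. Pictures are saved under pics/ and viewed, at most 10 in all, crops included, and the job is handed in when it is done.

```bash
mkdir -p pics; ls
python3 - <<'E'
from bench import *
import cv2
for n in ("scene","top"):
    im=camera(n); cv2.imwrite(f"pics/{n}0.png",im)
    m=camera_model(n); print(n,m)
    for t in ("board","blank","first","square","pencil","plane"):
        print(t,[(round(d['score'],2),[round(float(v)) for v in d['rect']]) for d in search_frame(n,t)][:4])
s=read_state();print(s['clock'],s['tcp_pos'],s['tcp_rot'],s['opening'])
E
```

```text
pics
scene {'vfov': 42.3417477675586, 'cx': 324.32186858285445, 'cy': 234.13388222585075, 'view': array([[-0.19324677,  0.98105898, -0.01337743,  0.16843048],
       [ 0.74676371,  0.13822488, -0.65056733, -0.37643411],
       [-0.63639583, -0.13570981, -0.75933075,  1.73600768],
       [ 0.        ,  0.        ,  0.        ,  1.        ]])}
board [(0.96, [211, 158, 445, 312])]
blank [(0.95, [277, 197, 322, 238]), (0.9, [273, 303, 341, 374]), (0.71, [126, 250, 195, 313]), (0.64, [458, 252, 513, 303])]
first [(0.82, [360, 221, 410, 264]), (0.58, [276, 196, 322, 241])]
square [(0.75, [382, 200, 414, 232])]
pencil [(0.81, [304, 174, 365, 190]), (0.31, [276, 194, 320, 242]), (0.19, [147, 210, 169, 242])]
plane [(0.65, [147, 211, 169, 247])]
top {'vfov': 56.086849933971685, 'cx': 320.10683925659043, 'cy': 238.1663310521305, 'view': array([[-0.00860064, -0.9998323 , -0.01616766, -0.04769325],
       [-0.98631151,  0.01114462, -0.16451564,  0.61182639],
       [ 0.16466823,  0.01453141, -0.98624196,  0.81330324],
       [ 0.        ,  0.        ,  0.        ,  1.        ]])}
board [(0.55, [194, 207, 451, 395]), (0.34, [335, 259, 388, 310])]
blank [(0.88, [118, 226, 173, 285]), (0.76, [335, 256, 386, 316]), (0.64, [451, 148, 517, 218])]
first [(0.85, [220, 228, 284, 270])]
square [(0.87, [230, 287, 268, 342])]
pencil [(0.7, [506, 241, 531, 272]), (0.67, [294, 359, 384, 378])]
plane [(0.63, [505, 239, 531, 274])]
0.7 [ 0.21710392 -0.50530858  0.20330683] [3.14157974e+00 9.37323067e-06 4.05808504e-01] 0.08513168470215085
```

View pics/scene0.png

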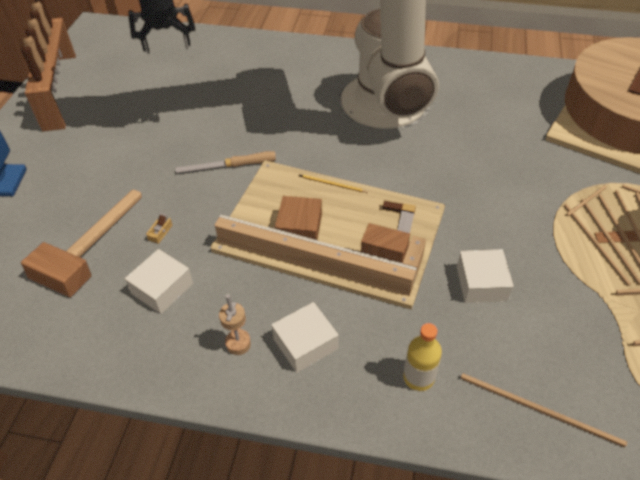

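View pics/top0.png

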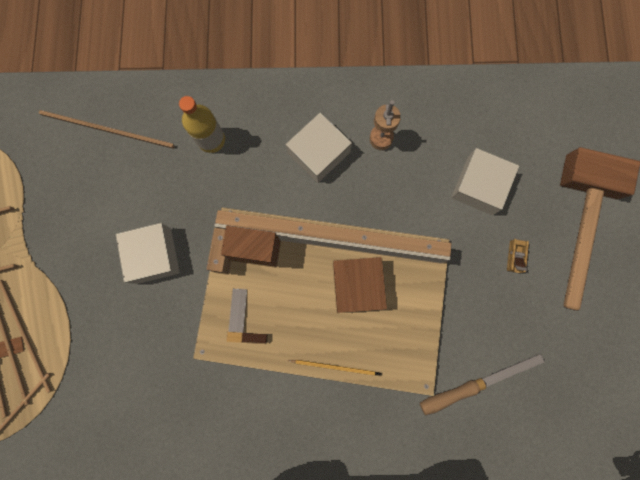

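The top view shows the brown blank flat on the board at (360,285) and the first blank in the corner at (250,245). The square is at (240,320), the pencil at (338,367) and the plane at (518,256). Things that could be taken for the blank are the white blocks at (148,253), (319,146) and (486,181), and the first blank at (250,245). I choose the brown one at (360,285) and check it in a close crop.

Run:
```python
import cv2
im=cv2.imread("pics/top0.png")[205:395,190:455]
cv2.imwrite("pics/crop0.png",cv2.resize(im,None,fx=3,fy=3,interpolation=cv2.INTER_CUBIC))
```

```text
(no output)
```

View pics/crop0.png

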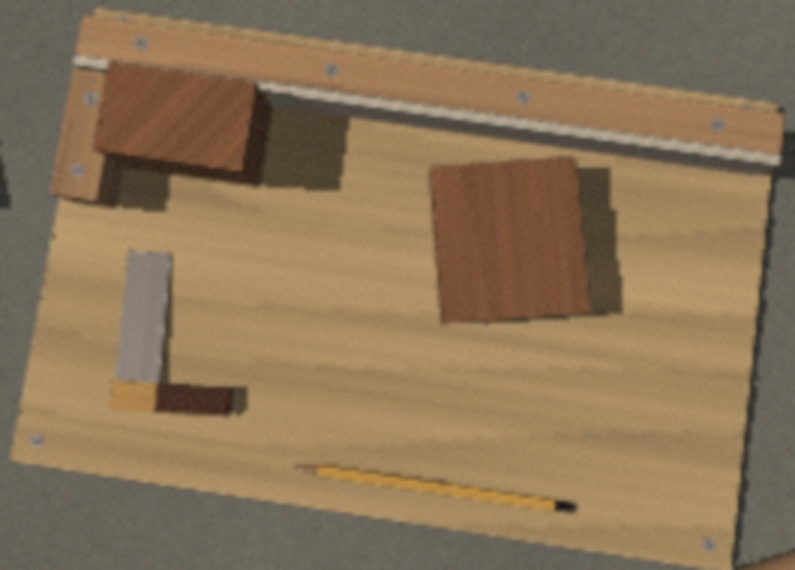

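The crop confirms the brown blank, slightly askew, with top corners at crop (430,167), (575,156), (590,314), (441,323). Next I fit the poses.

```bash
cat > h.py <<'E'
import numpy as np
from bench import *
from scipy.optimize import least_squares
def project(m,P):
    P=np.atleast_2d(P); c=P@m['view'][:3,:3].T+m['view'][:3,3]
    f=240/np.tan(np.radians(m['vfov'])/2)
    return np.c_[m['cx']+f*c[:,0]/c[:,2], m['cy']+f*c[:,1]/c[:,2]]
def place(p,L):
    c,s=np.cos(p[2]),np.sin(p[2]); L=np.atleast_2d(L)
    return np.c_[p[0]+c*L[:,0]-s*L[:,1], p[1]+s*L[:,0]+c*L[:,1], L[:,2]]
def fit(m,L,px,x0=(.4,-.1,0)):
    r=least_squares(lambda p:(project(m,place(p,L))-px).ravel(),x0,loss='soft_l1')
    return r.x,project(m,place(r.x,L))-px
E
python3 - <<'E'
from h import *
np.set_printoptions(precision=4,suppress=True)
m=camera_model("top")
c=lambda a:np.array(a)/3+[190-.33,205-.33]
L=np.array([[-150,230,18],[-150,-230,18],[100,-220,78],[132,-220,78],[20,220,78],[20,190,78]])/1000
b,r=fit(m,L,c([(12,460),(735,568),(779,163),(783,106),(52,193),(99,202)])); print("board",b,r)
L2=np.array([[48,45,72],[48,-45,72],[-48,-45,72],[-48,45,72]])/1000
k,r=fit(m,L2,c([(430,167),(575,156),(588,314),(441,323)]));print("blank",k,r)
L3=np.array([[27,45,114],[27,-45,114],[-27,-45,114],[-27,45,114]])/1000
f,r3=fit(m,L3,c([(109,64),(257,82),(243,171),(96,152)]));print("first",f,r3)
def inv(b,p):
    d=p[:2]-b[:2];C,S=np.cos(b[2]),np.sin(b[2]);return [C*d[0]+S*d[1],-S*d[0]+C*d[1],p[2]-b[2]]
print("blank in board",np.round(inv(b,k),4),"first",np.round(inv(b,f),4))
B=lambda x,y,z=.1:place(b,[x,y,z])[0]
for p in ([.03,0],[-.1,0],[.1,.1],[.05,-.2]): print(p,B(*p), np.linalg.norm(B(*p)[:2]))
E
```

```text
board [ 0.5    -0.0591 -0.1452] [[ 0.1997  1.1329]
 [-0.222  -0.0146]
 [ 0.3286 -0.9906]
 [ 0.5559  0.9198]
 [-0.6094 -0.081 ]
 [-0.2698 -0.8895]]
blank [ 0.5209 -0.1249  0.0559] [[-0.1564 -0.2708]
 [ 0.0336  0.1866]
 [ 0.297  -0.0851]
 [-0.1693  0.1559]]
first [ 0.5922  0.0727 -0.136 ] [[-0.1501 -0.2555]
 [ 0.2628 -0.1034]
 [ 0.5449  0.1717]
 [-0.7265  0.1615]]
blank in board [ 0.0302 -0.0621  0.2011] first [0.0722 0.1438 0.0092]
[0.03, 0] [ 0.5297 -0.0635  0.1   ] 0.5335052826184501
[-0.1, 0] [ 0.4011 -0.0446  0.1   ] 0.4035633204303325
[0.1, 0.1] [0.6135 0.0254 0.1   ] 0.6139756486656294
[0.05, -0.2] [ 0.5206 -0.2642  0.1   ] 0.5837940613209294
```

The fits agree with the given geometry: the first blank comes out at (0.072,0.144) in board coordinates, where (0.073,0.145) is expected. Now I approach with shut fingers, touch the board to check the tip height, then press the blank square to the fence.

```bash
cat >> h.py <<'E'
BP=np.array([0.5,-0.0591,-0.1452]); ROT=[np.pi,0,BP[2]]
RB=np.array([[np.cos(BP[2]),-np.sin(BP[2]),0],[np.sin(BP[2]),np.cos(BP[2]),0],[0,0,1]])
def W(x,y,h): return place(BP,[x,y,h+.018])[0]          # board coords, h above base top
def st():
    s=read_state(); p=RB.T@(np.array(s['tcp_pos'])-[BP[0],BP[1],.018]); f=RB.T@np.array(s['ft_force'])
    return p,f,s
def show(t=""):
    p,f,s=st(); print(t,"pos mm",np.round(p*1000,1),"F",np.round(f,1),"t",round(s['clock'],2))
E
python3 - <<'E'
from h import *
import cv2
set_gripper(0.0)
move_pose(W(-.065,-.07,.12),ROT); show()
line_to(W(-.065,-.07,.02),rate=.15)
print(line_to(W(-.065,-.07,-.01),rate=.03,threshold=3)); show("touch")
line_to(W(-.065,-.07,.04),rate=.15); show("up")
print(line_to(W(.03,-.07,.04),rate=.04,threshold=7)); show("push")
cv2.imwrite("pics/t1.png",camera("top")[205:395,190:455]);
E
```

```text
pos mm [-64.9 -70.5 120.2] F [-0.1  0.1 -0.5] t 3.1
False
touch pos mm [-64.9 -70.   -9.8] F [-0.   0.4  0.7] t 5.07
up pos mm [-64.8 -70.   39.8] F [-0.2  0.1 -0.5] t 5.55
False
push pos mm [ 29.9 -70.   40. ] F [0.2 0.6 0.3] t 8.07
```

Run:
```python
from h import *
import cv2
s=read_state();print(s['tcp_pos'],s['tcp_rot'],s['opening'],np.round(s['q'],2))
a=camera("top")[150:420,150:500];b=camera("scene")[100:370,190:540]
cv2.imwrite("pics/both.png",cv2.resize(np.vstack([a,b]),None,fx=1.1,fy=1.1))
```

```text
[ 0.51949074 -0.13267438  0.05804393] [-3.14156098e+00 -3.68922974e-05 -1.45228638e-01] 0.0003972990939479833 [-0.25  0.05 -0.15  1.38  0.    3.04]
```

View pics/both.png

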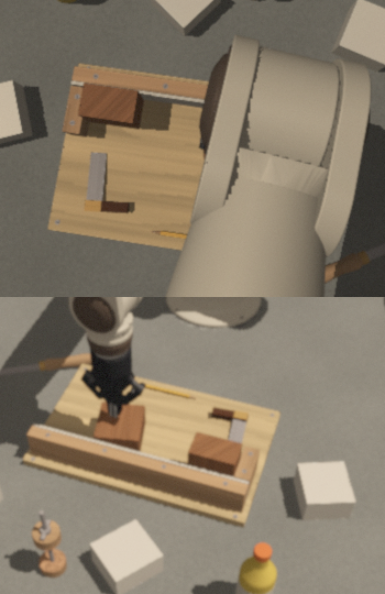

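Run:
```python
from h import *
import cv2
p=np.array(read_state()['tcp_pos']);m=camera_model("scene")
im=camera("scene")
for t,dz in ((0,0),(1,.019),(2,.073)):
    u=project(m,p+[0,0,dz])[0]; print(u); im=cv2.circle(im.copy(),tuple(int(round(v*16)) for v in u),24,(0,0,255),1,cv2.LINE_AA,4)
c=np.array([[48,45,72],[48,-45,72],[-48,-45,72],[-48,45,72],[48,45,18],[48,-45,18]])/1000
for u in project(m,place([.5209,-.1249,.0559],c)): print(np.round(u)); cv2.circle(im,tuple(int(round(v*16)) for v in u),16,(0,255,0),1,cv2.LINE_AA,4)
cv2.imwrite("pics/s2.png",cv2.resize(im[120:300,200:400],None,fx=3,fy=3,interpolation=cv2.INTER_CUBIC))
```

```text
[296.04581441 214.10585346]
[295.63152896 208.28207812]
[294.40478656 191.03727225]
[316. 229.]
[275. 225.]
[283. 193.]
[322. 197.]
[317. 245.]
[277. 241.]
```

View pics/s2.png

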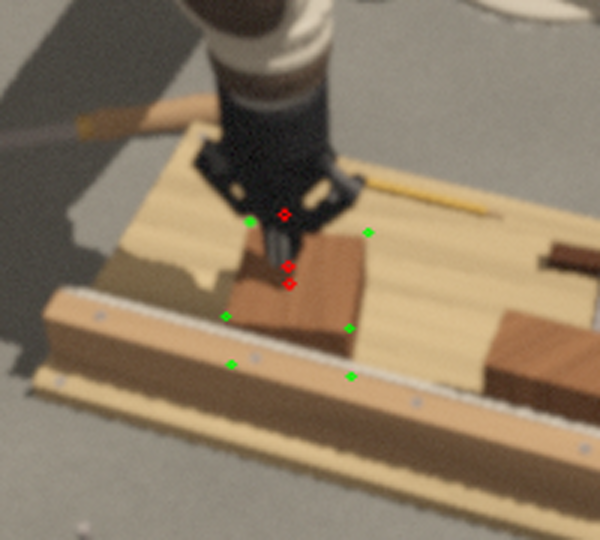

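The fingertips show at about (295,208) in the scene picture, roughly 19 mm above the reported TCP. So they passed over the blank, and the blank has not moved. I measure the tip's height by touching the bare board.

Run:
```python
from h import *
line_to(W(.03,-.07,.06),rate=.15); line_to(W(-.07,-.07,.06),rate=.25); line_to(W(-.07,-.07,.0),rate=.2)
print(line_to(W(-.07,-.07,-.03),rate=.03,threshold=2.5)); show("touch")
```

```text
True
touch pos mm [-70.3 -70.  -28. ] F [-1.5  0.7  5.9] t 10.43
```

The tip lies about 28 mm above the reported TCP, so I correct for that and press the blank to the fence.

```bash
cat >> h.py <<'E'
DZ=.0275
def W(x,y,h): return place(BP,[x,y,h+.018-DZ])[0]
def st():
    s=read_state(); p=RB.T@(np.array(s['tcp_pos'])-[BP[0],BP[1],.018-DZ]); f=RB.T@np.array(s['ft_force'])
    return p,f,s
E
python3 - <<'E'
from h import *
import cv2
line_to(W(-.065,-.07,.042),rate=.15); show("up")
print(line_to(W(.02,-.07,.042),rate=.05,threshold=7)); show("push"); print(read_state()['wrist_torque'])
a=camera("scene")[120:300,200:400]
cv2.imwrite("pics/s3.png",cv2.resize(a,None,fx=3,fy=3,interpolation=cv2.INTER_CUBIC))
E
```

```text
up pos mm [-64.9 -70.   41.7] F [ 0.3 -0.4 -0.6] t 10.87
True
push pos mm [-16.3 -69.7  41.2] F [-1.9 -0.2  0.9] t 11.89
[0.08098069 0.37457855 0.03790412]
```

View pics/s3.png

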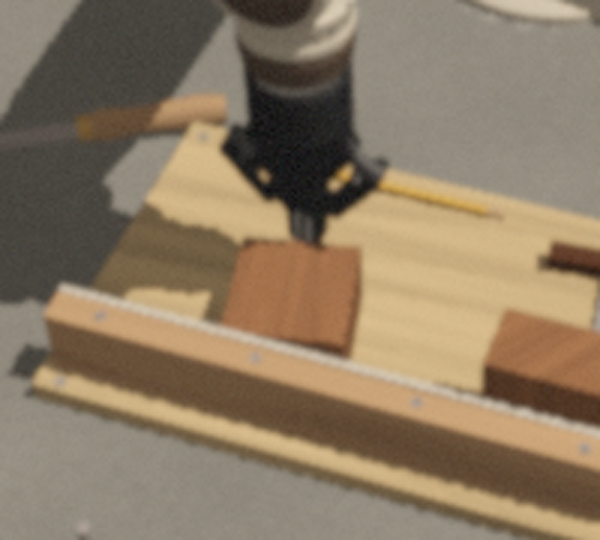

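The fingertips are on the near end's middle at (305,243), and the blank's far left corner has reached the fence. Now I press it square and start the servoed tipping.

```bash
cat >> h.py <<'E'
A,T,XF=.096,.054,.100
from scipy.optimize import fsolve
def theta_h(xc,z):
    """block tilt and contact distance h along its end, from finger-front x and tip height"""
    d=XF-xc
    f=lambda v:[A*np.cos(v[0])+(T-v[1])*np.sin(v[0])-d, A*np.sin(v[0])+v[1]*np.cos(v[0])-z]
    v,_,ok,_=fsolve(f,[np.clip((z-.042)/.09,0,1.2),.042],full_output=True)
    return v,ok==1
def press(x,y,z,target,step=.001,n=30,rate=.03):
    for i in range(n):
        if -st()[1][0]>target: break
        x+=step; line_to(W(x,y,z),rate=rate)
    return x
E
python3 - <<'E'
from h import *
p,f,s=st(); x,y,z=p[0],-.07,.042
x=press(x,y,z,9); show("pressed"); print("cmd x",x)
for i in range(4):
    z+=.003; line_to(W(x,y,z),rate=.03); F=-st()[1][0]
    x+=np.clip((10-F)*.00015,-.0015,.0015); show(f"x {x*1e3:.1f}")
E
```

```text
pressed pos mm [-15.9 -69.6  41.2] F [-9.3  2.   0.8] t 12.44
cmd x -0.014264619413107995
x -13.6 pos mm [-15.1 -69.8  44.5] F [-5.6  0.9 -0.3] t 12.69
x -13.2 pos mm [-14.8 -69.7  47.4] F [-7.5  2.  -1.3] t 12.94
x -13.0 pos mm [-14.5 -69.7  50.3] F [-8.6  1.7 -0.4] t 13.19
x -12.5 pos mm [-13.4 -69.9  53.8] F [-6.6  1.7 -0.5] t 13.44
```

Run:
```python
from h import *
import cv2
show()
a=camera("scene")[170:270,250:390]
cv2.imwrite("pics/s4.png",cv2.resize(a,None,fx=5,fy=5,interpolation=cv2.INTER_CUBIC))
```

```text
pos mm [-13.4 -69.9  53.8] F [-6.6  1.7 -0.5] t 13.44
```

View pics/s4.png

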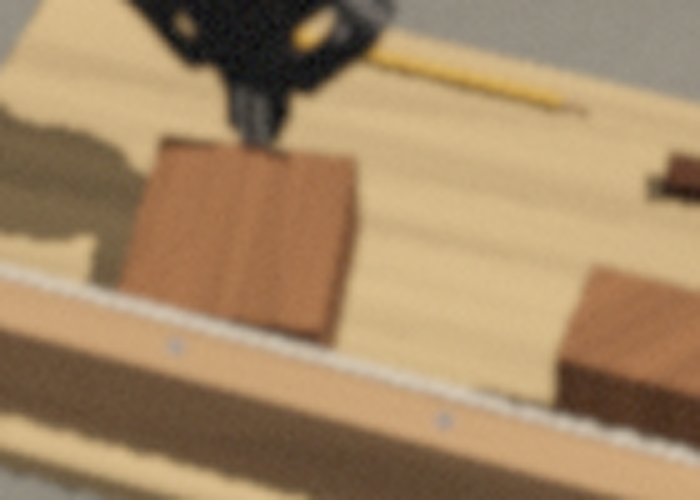

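The blank's near edge still has its starting slope, so it is still askew: its −y corner touches the fence and there is a gap at the +y corner. I back off and push lower on the near end's +y half to square it.

Run:
```python
from h import *
line_to(W(-.045,-.07,.053),rate=.15); line_to(W(-.045,-.042,.028),rate=.15)
line_to(W(-.02,-.042,.028),rate=.08,threshold=5); show("contact")
x=st()[0][0]
for i in range(14):
    F=-st()[1][0]
    if F>9: break
    x+=.002; line_to(W(x,-.042,.028),rate=.04)
    print(round(x*1e3,1),np.round(st()[0]*1e3,1),np.round(st()[1],1))
show("end")
```

```text
contact pos mm [-19.8 -42.3  28.1] F [0.3 0.5 0.7] t 14.72
-17.8 [-17.9 -42.1  28.1] [-0.1  0.2  0.1]
-15.8 [-16.2 -41.8  28. ] [-2.7  1.7  1.1]
-13.8 [-13.9 -41.9  27.9] [-2.1  1.6  0.7]
-11.8 [-11.6 -42.1  28. ] [-1.7  1.7 -0.4]
-9.8 [ -9.5 -42.1  28.1] [-0.7  0.6 -0.4]
-7.8 [ -7.6 -42.   28. ] [-0.5  1.2  0.2]
-5.8 [ -7.5 -42.   28. ] [-11.5  -0.1   6.6]
end pos mm [ -7.5 -42.   28. ] F [-11.5  -0.1   6.6] t 16.47
```

It is square now: the finger stopped at −7.5 mm, where −7 was predicted. Now the lift.

```bash
cat >> h.py <<'E'
def lift(x,y,z,target,zend,dz=.003,gain=.00012,rate=.04):
    """rise while holding the press; x feed-forward follows the block's arc"""
    while z<zend:
        p,f,_=st(); v,ok=theta_h(p[0]+.0115,p[2]); th=v[0] if ok else 0
        # arc slope dx/dz of the contact point at constant h
        h=v[1] if ok else .04
        dxdz=(A*np.sin(th)-(T-h)*np.cos(th))/(A*np.cos(th)-h*np.sin(th)+1e-9)
        dxdz=np.clip(dxdz,-.3,1.5)
        F=-f[0]; x+=dxdz*dz+np.clip((target-F)*gain,-.0015,.0015); z+=dz
        line_to(W(x,y,z),rate=rate)
        print("cmd %.1f %.1f"%(x*1e3,z*1e3),"pos",np.round(p*1e3,1),"F",np.round(f,1),"th %.0f h %.0f"%(np.degrees(th),h*1e3),ok)
        if F<1.5 and z>.06: break
        if F>30: break
    return x,z
E
python3 - <<'E'
from h import *
line_to(W(-.02,-.042,.028),rate=.15); line_to(W(-.02,-.055,.042),rate=.15)
line_to(W(-.009,-.055,.042),rate=.1)
x=press(-.009,-.055,.042,9); show("pressed")
x,z=lift(x,-.055,.042,11,.075); show("end")
E
```

```text
pressed pos mm [ -7.5 -54.9  41.9] F [-10.5   0.6   5.3] t 18.0
cmd -6.3 45.0 pos [ -7.5 -54.9  41.9] F [-10.5   0.6   5.3] th 0 h 42 True
cmd -6.0 48.0 pos [ -7.5 -54.9  44.5] F [-5.8  0.3 -1.7] th 0 h 44 True
cmd -5.7 51.0 pos [ -7.6 -54.9  47.3] F [-7.1  0.3 -2.5] th 1 h 46 True
cmd -5.5 54.0 pos [ -7.5 -54.9  50.2] F [-8.  -0.3 -1.6] th 0 h 49 True
cmd -5.7 57.0 pos [ -7.4 -54.9  53.2] F [-8.9 -0.5 -1.4] th 0 h 40 False
cmd -5.8 60.0 pos [ -7.3 -54.9  56.3] F [-8.3 -0.1 -0.9] th 0 h 40 False
cmd -5.7 63.0 pos [ -6.8 -54.9  59.7] F [-6.7  0.5 -1.6] th 0 h 40 False
cmd -5.7 66.0 pos [ -6.3 -55.   63. ] F [-7.3  0.5 -0.7] th 0 h 40 False
cmd -4.9 69.0 pos [ -4.7 -55.1  66.8] F [-0.1 -0.6 -0. ] th 0 h 40 False
end pos mm [ -4.4 -55.   69.4] F [ 0.6 -0.5 -0.4] t 20.25
```

The fingers lifted the end about 10° and then slipped off the top; the press was too light and too low. I retry with about 13 N, starting higher (h = 46 mm) and following the tipping arc.

```bash
cat >> h.py <<'E'
def arc(th,h): return XF-A*np.cos(th)-(T-h)*np.sin(th)-.0115, A*np.sin(th)+h*np.cos(th)
def tip(y,h,off,t0,t1,target,dth=1.5,gain=.00013,rate=.03,fb=-.5):
    low=0
    for d in np.arange(t0+dth,t1+.01,dth):
        p,f,_=st(); th=np.radians(d); c,s=np.cos(th),np.sin(th)
        Fn=-f[0]*c+(f[2]-fb)*s
        off+=np.clip((target-Fn)*gain,-.001,.0015)
        x,z=arc(th,h); line_to(W(x+off*c,y,z-off*s),rate=rate)
        print("th %.0f off %.1f pos %.1f %.1f"%(d,off*1e3,p[0]*1e3,p[2]*1e3),"F",np.round(f,1),"Fn %.1f"%Fn)
        low=low+1 if Fn<1.5 else 0
        if low>=2 or Fn>35: break
    return off,d
E
python3 - <<'E'
from h import *
y=-.055
line_to(W(-.025,y,.07),rate=.25); line_to(W(-.025,y,.046),rate=.2); line_to(W(-.010,y,.046),rate=.12)
x=press(-.010,y,.046,12.5); show("pressed")
off=x-arc(0,.046)[0]+.0006
off,d=tip(y,.046,off,0,66,13); show("end")
E
```

```text
pressed pos mm [ -7.4 -55.   45.8] F [-16.1   0.2   9. ] t 22.29
th 2 off 2.7 pos -7.4 45.8 F [-16.1   0.2   9. ] Fn 16.3
th 3 off 3.0 pos -7.5 47.2 F [-10.4  -0.2  -1.3] Fn 10.3
th 4 off 3.3 pos -7.5 49.5 F [-10.5  -0.2  -0.7] Fn 10.4
th 6 off 3.5 pos -7.4 51.7 F [-11.7   0.2  -1.2] Fn 11.6
th 8 off 3.8 pos -7.3 54.0 F [-11.4  -0.6  -0.7] Fn 11.2
th 9 off 3.7 pos -7.1 56.2 F [-13.4   0.6  -0.9] Fn 13.2
th 10 off 3.7 pos -6.9 58.5 F [-13.7   0.9  -0.9] Fn 13.4
th 12 off 3.7 pos -6.7 60.8 F [-13.    0.   -0.7] Fn 12.7
th 14 off 3.7 pos -6.4 62.9 F [-13.6   1.   -0.5] Fn 13.2
th 15 off 3.7 pos -6.1 65.1 F [-12.8   0.1   0.7] Fn 12.7
th 16 off 3.6 pos -5.7 67.1 F [-13.6   1.4   2. ] Fn 13.8
th 18 off 3.5 pos -5.3 69.2 F [-14.1   0.3   0.9] Fn 13.8
th 20 off 3.7 pos -4.3 71.5 F [-11.8   0.5   0.7] Fn 11.5
th 21 off 3.8 pos -3.7 73.3 F [-11.9   1.4   2.1] Fn 12.1
th 22 off 3.8 pos -2.9 75.2 F [-12.9   0.5   2.3] Fn 12.9
th 24 off 3.7 pos -2.2 77.0 F [-13.4   1.4   3.5] Fn 13.9
th 26 off 3.8 pos -1.4 78.9 F [-12.5   0.6   3. ] Fn 12.8
th 27 off 3.8 pos -0.5 80.6 F [-12.    0.1   3.3] Fn 12
[... 833 characters left out ...]
-10.2   0.2   8.5] Fn 13.5
th 51 off 3.5 pos 21.6 101.1 F [-8.   0.3  8.8] Fn 12.3
th 52 off 3.4 pos 23.5 101.8 F [-8.3 -0.2 10.3] Fn 13.6
th 54 off 3.5 pos 25.4 102.5 F [-7.5 -0.7  9.7] Fn 12.7
th 56 off 3.4 pos 27.4 103.1 F [-6.8  0.  10.8] Fn 13.2
th 57 off 3.5 pos 29.4 103.6 F [-6.9 -0.4 10. ] Fn 12.6
th 58 off 3.6 pos 31.6 104.1 F [-6.4 -0.2 10.2] Fn 12.4
th 60 off 3.6 pos 33.7 104.5 F [-5.2  0.2 11.1] Fn 12.6
th 62 off 3.5 pos 35.9 104.7 F [-5.  -0.6 12.5] Fn 13.8
th 63 off 3.6 pos 38.1 105.0 F [-4.1  0.6 11.1] Fn 12.2
th 64 off 3.6 pos 40.4 105.1 F [-4.  -0.3 12.2] Fn 13.2
th 66 off 3.7 pos 42.6 105.2 F [-3.   0.2 11.5] Fn 12.2
end pos mm [ 45.  -55.2 105.1] F [-0.6 -0.1 11.6] t 33.29
```

The block followed the arc cleanly to about 66°. I carry on to 80°, then go round in front and press it flat to the fence.

Run:
```python
from h import *
y=-.055
off,d=tip(y,.046,.0036,66,80,8,dth=2.3); show("end")
p=st()[0]
line_to(W(p[0],y,p[2]+.012),rate=.15); line_to(W(-.015,y,.12),rate=.3); line_to(W(-.015,y,.066),rate=.25)
print(line_to(W(.034,y,.066),rate=.06,threshold=5)); show("c")
x=press(st()[0][0],y,.066,7,step=.0015); show("flat")
import cv2
a=camera("scene")[150:270,250:400]; cv2.imwrite("pics/s5.png",cv2.resize(a,None,fx=4,fy=4,interpolation=cv2.INTER_CUBIC))
```

```text
th 68 off 3.2 pos 45.0 105.1 F [-0.6 -0.1 11.6] Fn 11.4
th 71 off 2.9 pos 48.1 105.0 F [-0.2 -0.   9.9] Fn 9.9
th 73 off 2.9 pos 51.6 104.8 F [ 0.8 -1.3  7.7] Fn 7.7
th 75 off 2.8 pos 55.2 104.2 F [ 0.9 -0.3  9.1] Fn 9.1
th 77 off 2.8 pos 58.8 103.6 F [ 1.4 -0.4  7.7] Fn 7.7
th 80 off 2.9 pos 62.6 102.7 F [ 2.8 -1.5  7.9] Fn 7.8
end pos mm [ 66.3 -55.2 101.7] F [ 2.6 -1.1  8.2] t 34.88
False
c pos mm [ 33.8 -55.   65.9] F [-0.3  0.5 -0.5] t 36.89
flat pos mm [ 34.3 -55.   66. ] F [-14.7  -0.4   7.5] t 37.39
```

View pics/s5.png

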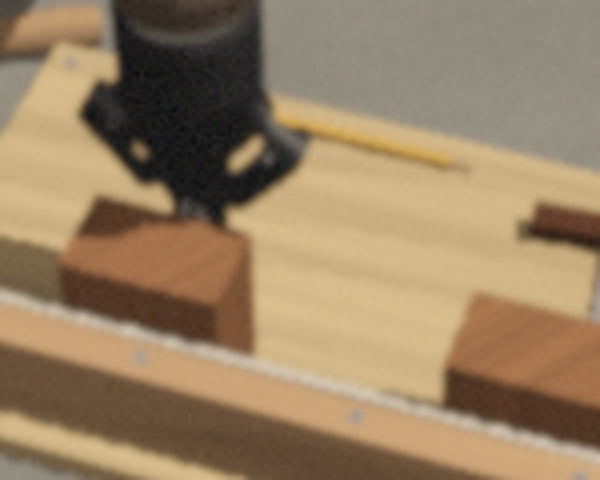

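The block stands flat on the fence: the finger stopped at 34.3 mm, where 34.5 was expected. The first blank is untouched at right (460–600,300–430). Now I slide it along the fence.

Run:
```python
from h import *
h=.064
line_to(W(.005,-.055,h),rate=.25); line_to(W(.005,-.145,h),rate=.3); line_to(W(.071,-.145,h),rate=.25)
print(line_to(W(.071,-.03,h),rate=.05,threshold=9)); show("slide1")
print(line_to(W(.071,.005,h),rate=.035,threshold=9)); show("slide2")
```

```text
False
slide1 pos mm [ 71.  -30.1  63.9] F [ 0.1 -1.5 -0.1] t 41.03Traceback (most recent call last):
  File "<stdin>", line 5, in <module>
bench.MotionError: the arm cannot follow that straight line within its joint ranges
```

The last joint runs out of range. I back off, turn the tool half round and resume.

Run:
```python
from h import *
h=.064; R2=[np.pi,0,BP[2]+np.pi-2*np.pi*0]
line_to(W(.071,-.048,h),rate=.2); line_to(W(.071,-.048,.115),rate=.3)
move_pose(W(.071,-.048,.115),R2); print(np.round(read_state()['q'],2)); show("turned")
line_to(W(.071,-.048,h),rate=.3)
print(line_to(W(.071,.005,h),rate=.05,threshold=8)); show("slide2")
```

```text
[-0.2   0.13  0.04  1.48  0.   -0.06]
turned pos mm [ 70.9 -48.  114.8] F [-0.1  0.4 -0.2] t 44.25
True
slide2 pos mm [70.9 -1.8 64.1] F [-0.3 -4.5  2.9] t 45.43
```

```bash
cat >> h.py <<'E'
def pressy(x,y,z,target,step=.0008,n=12):
    for i in range(n):
        if -st()[1][1]>target: break
        y+=step; line_to(W(x,y,z),rate=.03)
    return y
E
python3 - <<'E'
from h import *
h=.064
pressy(.071,st()[0][1],h,9); show("seat y")
line_to(W(.071,-.02,h),rate=.2); line_to(W(.005,-.02,h),rate=.3); line_to(W(.005,.055,h),rate=.3)
line_to(W(.032,.055,h),rate=.1,threshold=6)
press(st()[0][0],.055,h,8); show("seat x")
line_to(W(.005,.055,h),rate=.3); line_to(W(.005,-.03,h),rate=.3); line_to(W(.071,-.03,h),rate=.3)
line_to(W(.071,-.004,h),rate=.1,threshold=6)
pressy(.071,st()[0][1],h,9); show("seat y2")
line_to(W(.071,-.05,h),rate=.2);line_to(W(.04,-.2,.2),rate=.35); show()
import cv2
a=camera("top")[205:395,190:455]; cv2.imwrite("pics/f.png",cv2.resize(a,None,fx=3,fy=3,interpolation=cv2.INTER_CUBIC))
E
```

```text
seat y pos mm [70.8 -1.8 64.1] F [ -1.7 -13.1   4. ] t 45.93
seat x pos mm [36.1 55.  64. ] F [-12.7  -0.    7.9] t 48.87
seat y2 pos mm [70.9 -1.8 64.1] F [-0.2 -9.4  0.9] t 51.33
 pos mm [  40.  -199.   198.9] F [-0.4  0.2 -0.5] t 52.47
```

View pics/f.png

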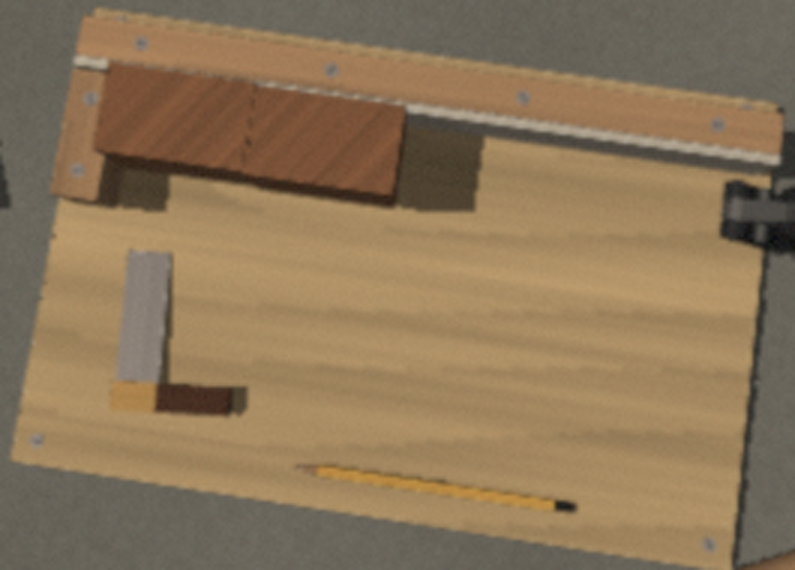

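The blanks look ganged, but the second one's edge slope looks slightly steeper than the first's, so I take one closer look.

Run:
```python
from h import *
import cv2
a=np.mean([camera("top")[218:280,213:343].astype(float) for _ in range(4)],0).astype(np.uint8)
cv2.imwrite("pics/g.png",cv2.resize(a,None,fx=6,fy=6,interpolation=cv2.INTER_CUBIC))
m=camera_model("top")
L=np.array([[x,y,.114] for y in (.19,.10,.01) for x in (.1,.046)])
print(np.round((project(m,place(BP,L))+.5-[213,218])*6))
L=np.array([[x,y,.078] for y in (.10,.01,-.02) for x in (.1,)])
print(np.round((project(m,place(BP,L))+.5-[213,218])*6))
```

```text
[[ 77.  45.]
 [ 46. 223.]
 [375.  85.]
 [347. 264.]
 [676. 125.]
 [651. 305.]]
[[389. 105.]
 [677. 144.]
 [773. 157.]]
```

View pics/g.png

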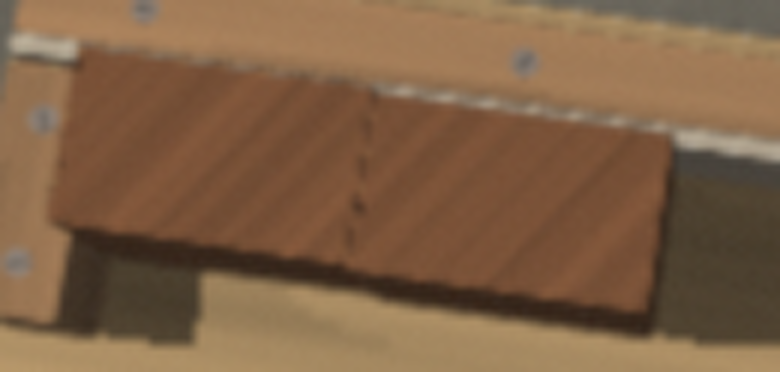

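Corner reading: the second blank's +y end stands about 1 mm off the fence (strip visible at (380–470,92–103)), with a slight gap at the seam's front (355,210). About 11 s are left, so I do one more press on the +y half, then a light side push.

Run:
```python
from h import *
h=.064
line_to(W(.008,.02,.13),rate=.4); line_to(W(.015,.082,h),rate=.3); 
line_to(W(.033,.082,h),rate=.12,threshold=6)
press(st()[0][0],.082,h,9); show("x")
t=read_state()['clock']
line_to(W(.02,.08,h),rate=.3); line_to(W(.008,-.032,h),rate=.4)
if read_state()['clock']<58.5:
    line_to(W(.062,-.032,h),rate=.35); line_to(W(.062,-.006,h),rate=.12,threshold=5)
    pressy(.062,st()[0][1],h,6,step=.001); show("y")
    line_to(W(.062,-.03,h),rate=.3)
line_to(W(.03,-.15,.13),rate=.4); show()
import cv2
a=camera("top")[218:280,213:343]
cv2.imwrite("pics/g2.png",a); g0=cv2.resize(cv2.imread("pics/g.png"),(130,62),interpolation=cv2.INTER_AREA)
# strip brightness just behind the back edges: columns along first / second
for n,im in (("before",g0),("after",a)):
    print(n,[ (c,int(im[:,c].max(1).astype(int)[8:24].max())) for c in (25,35,45,55,66,72,78,85,92,100,106)])
    print([int(np.argmax(-np.diff(im[28:62,c].astype(int).sum(1)))+28) for c in (20,30,40,50,66,72,78,85,92,100,104)])
```

```text
x pos mm [36.2 82.  63.9] F [-11.2  -0.8   6. ] t 55.2
y pos mm [61.8 -1.6 63.9] F [ -2.  -10.3   1.3] t 57.24
 pos mm [  30.3 -150.3  130.6] F [ 0.   0.2 -0.5] t 57.99
before [(25, 144), (35, 158), (45, 163), (55, 165), (66, 164), (72, 164), (78, 162), (85, 159), (92, 163), (100, 163), (106, 163)]
[38, 39, 41, 42, 45, 46, 47, 48, 49, 50, 51]
after [(25, 143), (35, 152), (45, 157), (55, 162), (66, 162), (72, 160), (78, 160), (85, 154), (92, 159), (100, 159), (106, 159)]
[38, 39, 41, 42, 45, 46, 46, 48, 48, 50, 50]
```

Pressing gave the same depth (36.1 and 36.2 mm) at two places along the front. The two blanks' front-edge slopes now agree (0.13 each), so the gang is square and tight. Handing in.

```bash
python3 -c "
from bench import *
print(hand_in())"
```

```text
the job is handed in; nothing more can be done
None
```

The blank is tipped up, standing flat against the fence and pushed square against the first blank, and I handed the job in at about 58 s; the square and pencil were not disturbed and the arm never went near the plane.

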